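Find the worn spring buffer by feel

TASK

One of the three spring buffers in the test strip is worn soft. Going from left to right, press each buffer's black cap straight down about 6 mm with the closed fingertips, hold it a moment and feel how hard it resists, never pushing a cap 11 mm or more or harder than 20 N. Then lift out the soft one and stand it upright wholly on the cork disc, set down and not dropped, and press it 6 mm once more there to confirm; leave the two good ones in their nests and the tools around undisturbed.

Things in the scene. Friction and masses are not known exactly. Their poses are not given: they have to be found in the camera images.
- buffer_a: loose upright spring buffer, 62 mm tall, 160 g, looks the same as the other two: steel foot flange 40 mm across, 5 mm thick; blue housing 36 mm across from 5 to 42 mm height (grip here); thin stem; black flat cap 30 mm across from 56 to 62 mm, pushed down against a spring. Origin: centre of the underside; z up. Which buffer stands in which nest changes
- cap_a: black cap on buffer_a, 30 mm across and 6 mm thick; origin: centre of its underside, its flat top is 6 mm higher
- press_a (a joint): how far the cap of buffer_a is pushed down, m: 0 = up (it springs back by itself), 0.013 = hard stop. A good buffer resists with about 11 to 12.5 N at 6 mm, a worn one with 5 to 6 N; the force grows evenly with depth from a preload of 1 to 2.5 N. Which one is worn can only be felt
- buffer_b: loose upright spring buffer, 62 mm tall, 160 g, looks the same as the other two: steel foot flange 40 mm across, 5 mm thick; blue housing 36 mm across from 5 to 42 mm height (grip here); thin stem; black flat cap 30 mm across from 56 to 62 mm, pushed down against a spring. Origin: centre of the underside; z up. Which buffer stands in which nest changes
- cap_b: black cap on buffer_b, 30 mm across and 6 mm thick; origin: centre of its underside, its flat top is 6 mm higher
- press_b (a joint): how far the cap of buffer_b is pushed down, m: 0 = up (it springs back by itself), 0.013 = hard stop. A good buffer resists with about 11 to 12.5 N at 6 mm, a worn one with 5 to 6 N; the force grows evenly with depth from a preload of 1 to 2.5 N. Which one is worn can only be felt
- buffer_c: loose upright spring buffer, 62 mm tall, 160 g, looks the same as the other two: steel foot flange 40 mm across, 5 mm thick; blue housing 36 mm across from 5 to 42 mm height (grip here); thin stem; black flat cap 30 mm across from 56 to 62 mm, pushed down against a spring. Origin: centre of the underside; z up. Which buffer stands in which nest changes
- cap_c: black cap on buffer_c, 30 mm across and 6 mm thick; origin: centre of its underside, its flat top is 6 mm higher
- press_c (a joint): how far the cap of buffer_c is pushed down, m: 0 = up (it springs back by itself), 0.013 = hard stop. A good buffer resists with about 11 to 12.5 N at 6 mm, a worn one with 5 to 6 N; the force grows evenly with depth from a preload of 1 to 2.5 N. Which one is worn can only be felt
- test_strip: fixed aluminium plate on the bench, 64 x 240 x 14 mm, long side along its y, with three round nests 42 mm across and 6 mm deep in a row, 80 mm apart. Origin: centre of the underside; +y is to the left as seen from the robot
- nest_left (a point): centre of the floor of the nest at the left end (y = +80 mm of the strip), 8 mm above the bench; a buffer's underside stands here
- nest_middle (a point): centre of the floor of the nest in the middle, 8 mm above the bench; a buffer's underside stands here
- nest_right (a point): centre of the floor of the nest at the right end (y = -80 mm), 8 mm above the bench; a buffer's underside stands here
- cork_disc: fixed brown cork disc lying on the bench, 90 mm across, 8 mm thick, right of the strip. Origin: centre of the underside
- masking_tape: loose roll of cream masking tape lying flat, 70 mm across, 20 mm high; bystander, not to be disturbed. Origin: centre of the underside
- bench_block: loose polished steel block, 65 x 65 x 21 mm; bystander, not to be disturbed. Origin: centre of the underside
- pliers_flat: loose flat pliers with orange handles, 47 x 138 x 12 mm, long side along its y; bystander, not to be disturbed. Origin: centre of the underside
- chuck_key: loose small steel chuck key, 28 x 53 x 12 mm, long side along its y; bystander, not to be disturbed. Origin: centre of the underside
Mind the look-alikes: they are no part of the job. Leave any yellow look-alike of the buffer_c alone.

How it is judged:
On the way, in this order (a step that is already met when the one before it is completed fails the run):
1. the buffer in the left nest is pressed down about 6 mm (4.5 to 9 mm) and held there for a moment (((horizontal distance between buffer_a and nest_left below 0.012 m and value of joint press_a between 0.0045 and 0.009 m) or (horizontal distance between buffer_b and nest_left below 0.012 m and value of joint press_b between 0.0045 and 0.009 m) or (horizontal distance between buffer_c and nest_left below 0.012 m and value of joint press_c between 0.0045 and 0.009 m))), for 0.2 s.
2. the buffer in the middle nest is pressed down about 6 mm (4.5 to 9 mm) and held there for a moment (((horizontal distance between buffer_a and nest_middle below 0.012 m and value of joint press_a between 0.0045 and 0.009 m) or (horizontal distance between buffer_b and nest_middle below 0.012 m and value of joint press_b between 0.0045 and 0.009 m) or (horizontal distance between buffer_c and nest_middle below 0.012 m and value of joint press_c between 0.0045 and 0.009 m))), for 0.2 s.
3. the buffer in the right nest is pressed down about 6 mm (4.5 to 9 mm) and held there for a moment (((horizontal distance between buffer_a and nest_right below 0.012 m and value of joint press_a between 0.0045 and 0.009 m) or (horizontal distance between buffer_b and nest_right below 0.012 m and value of joint press_b between 0.0045 and 0.009 m) or (horizontal distance between buffer_c and nest_right below 0.012 m and value of joint press_c between 0.0045 and 0.009 m))), for 0.2 s.
4. the buffer on the cork disc is pressed down about 6 mm (5 to 9 mm) there and proves soft: it resists with less than 8.5 N (((horizontal distance between buffer_a and cork_disc below 0.026 m and value of joint press_a between 0.005 and 0.009 m and contact force between the fingers and cap_a below 8.5 N) or (horizontal distance between buffer_b and cork_disc below 0.026 m and value of joint press_b between 0.005 and 0.009 m and contact force between the fingers and cap_b below 8.5 N) or (horizontal distance between buffer_c and cork_disc below 0.026 m and value of joint press_c between 0.005 and 0.009 m and contact force between the fingers and cap_c below 8.5 N))), for 0.2 s.
At the end, for the whole second after the job is handed in: The worn buffer stands released, upright and at rest on the cork disc, its centre within 26 mm of the disc's centre; the two good buffers stand upright in their nests, less than 12 mm from where they were (((horizontal distance between buffer_a and cork_disc below 0.026 m and z of buffer_a in the frame of cork_disc between 0.005 and 0.012 m and angle between each of buffer_a, buffer_b, buffer_c's own z axis and vertical below 0.1 rad and linear speed of buffer_a below 0.02 m/s and distance of each of buffer_b, buffer_c from where it was at the start of the episode below 0.012 m) or (horizontal distance between buffer_b and cork_disc below 0.026 m and z of buffer_b in the frame of cork_disc between 0.005 and 0.012 m and angle between each of buffer_b, buffer_a, buffer_c's own z axis and vertical below 0.1 rad and linear speed of buffer_b below 0.02 m/s and distance of each of buffer_a, buffer_c from where it was at the start of the episode below 0.012 m) or (horizontal distance between buffer_c and cork_disc below 0.026 m and z of buffer_c in the frame of cork_disc between 0.005 and 0.012 m and angle between each of buffer_c, buffer_a, buffer_b's own z axis and vertical below 0.1 rad and linear speed of buffer_c below 0.02 m/s and distance of each of buffer_a, buffer_b from where it was at the start of the episode below 0.012 m))); the robot touches nothing.
It fails at once if a cap is pushed down 11 mm or more, close to its hard stop (value of joint any of press_a, press_b, press_c above 0.011 m).
It fails at once if the fingers push on a cap with more than 20 N (contact force between the fingers and cap_a above 20 N or contact force between the fingers and cap_b above 20 N or contact force between the fingers and cap_c above 20 N).
It fails at once if a buffer is dropped or thrown (moves faster than 0.5 m/s with no finger on it) ((linear speed of buffer_a above 0.5 m/s and contact force between the fingers and buffer_a below 0.05 N) or (linear speed of buffer_b above 0.5 m/s and contact force between the fingers and buffer_b below 0.05 N) or (linear speed of buffer_c above 0.5 m/s and contact force between the fingers and buffer_c below 0.05 N)).
It fails at once if a tool or thing nearby is moved by more than 20 mm (distance of any of masking_tape, bench_block, pliers_flat, chuck_key from where it was at the start of the episode above 0.02 m).
It also fails if it takes over 64 s, if anything falls off the work surface, if the arm or the gripper's body presses on something with over 40 N, if the wrist force passes 120 N, or if a joint passes its speed limit or range.

ROBOT

A 6-joint arm with a two-finger parallel gripper is mounted at the origin on a cart in front of the work surface, level with it; the furniture and walls round the work are solid. World frame = base frame: x ahead of the robot, y to its left, z up, the work surface at z = 0. Lengths are in m, angles in rad, forces in N, time in s.
With the tool pointing down it reaches from about 0.25 to 0.725 m from the base axis. Payload 4 kg.
Tool frame: the origin (TCP) lies midway between the tips of the shut fingers; the grasp point (between the pads) lies 19 mm behind it; z points along the fingers, y is the line along which they close (so a half turn about z gives the same grasp; the last joint's range is limited). The gripper opens to 85 mm and grips with 20 to 120 N. Pads are 22 mm wide; open, the fingers measure 114 mm over their backs; the gripper's body (76 mm by 85 mm) begins 54 mm behind the grasp point. The pads swing forward as they close: fully open they stand 13 mm farther back than shut.
Start: joints at [1.324, 0.241, 0.005, 1.335, 0, 1.571], TCP at [0.122, 0.485, 0.231] pointing down, gripper open.
Joint ranges: [-2.72, 2.72], [-1.05, 1.87], [-1.09, 1.28], [-1.99, 2.15], [-1.42, 1.44], [-3.14, 3.14]. Speed limits (rad/s): [2.79, 2.79, 3.14, 3.14, 3.14, 3.14].

INTERFACE

Orientations are given as a unit quaternion [x, y, z, w].
In Python, from workcell import get_obs, camera, job_done, silhouettes gives the robot as it stands. The module is installed in compiled form; this text tells all that it offers.
- The arm moves only by the tool drive_tool, never from a script. Its argument "increments" is a list of rows, each a list of 3 entries, a list of its own where there are three numbers: the shift along the world's x, y, z in mm, then the turn, a rotation vector about the world's x, y, z in degrees, then the opening, from 0 (shut) to 1 (fully open). A call has 1 to 8 rows; each row shifts and turns the commanded pose from where the row before left it; what a row does not reach is not made up. A row lasts 1/12 s, in which the tool goes at most 41.7 mm and 7.16 degrees, less where a joint would pass 70% of its speed; a pose out of reach is approached as far as the arm can. A call is refused whole if a number of a shift passes 41.7 or a number of a turn 7.16, either way. A call with a gripper value outside its range is refused whole. The fingers move at their own pace and stop on an object; the grip force is fixed at half the most. Time passes only in rows, so rows that do not move let the fingers close. It gives the time, the measured TCP pose, the force, the opening and the grip force at its end, in the units of the state.
- get_obs(): the state, without advancing time (a new reading comes with each control period).
- camera(name): name is "scene" or "top"; returns a dict with "image" (420x560x3 uint8, red, green, blue), "K" (3x3 intrinsics, pixels), "view" (4x4, takes a point from world to camera coordinates). Camera axes: x right, y down, z forward; pixel columns grow to the right and rows downward; lengths in m; the calibration is good to about 2 mm. A picture is of the moment at which its call begins. There is no depth.
- job_done(): hands the job in; it is judged then, once.
Trained networks look in a picture, given as the dict that the camera call returned (one of the last four; its "shot" number tells which), for a name from the list of things; names that differ only in an ending like _2 or _b are one class to them, and where a whole thing is asked for, a point or a joint stands for the part that bears it (a point fixed in the world has none). Each returns a list of dicts, best first, with "conf" (0 to 1); they miss things now and then, are a little off and sometimes report something else, mostly with a low value. They report only what shows in the picture. A call takes as long as a camera call. They do not tell look-alikes from the thing itself.
- silhouettes(query, picture): "region" (420x560 bool, what is visible of it) and "bbox" ([left, top, right, bottom] in pixels, round what is visible of it).
The state is a dict: "clock": time; "joint_pos": joint angles; "joint_vel": joint speeds; "tau": joint torques, N m; "eef_pos": TCP position; "tool_rot": TCP orientation; "ft_force": force on the tool from outside, world axes, zero at the start; "ft_torque": the same for the moment, N m; "grip_width": finger opening in m; "grasp_force": force on a finger pad.
Only numpy, scipy, OpenCV 4.12 (cv2) and the standard library are available. Lean on these libraries where they do the work, as an engineer would, in place of code of your own. Each camera call takes 0.05 s, during which the arm holds its last target. There are 200 camera calls.

## Working session

There is one attempt and no reset: what is moved stays moved. The work goes in short steps, Python scripts to look and compute and a tool call to move; the robot and the scene stay as the last step left them, time stands still between calls to the robot, and variables do not carry over. Pictures are saved under pics/ and viewed, at most 10 in all, crops included, and the job is handed in when it is done.

Besides the shell and the picture viewer there is one more tool, called as name(argument=value, ...) on one line, values as JSON. drive_tool: Moves the arm, as the interface text tells. Its arguments: {"type":"object","properties":{"increments":{"type":"array"}},"required":["increments"]}

```bash
mkdir -p pics
cat > h.py <<'E'
import numpy as np, cv2
from workcell import *
def ray(p,uv,z):
    K,V=p["K"],p["view"]; R,t=V[:3,:3],V[:3,3]
    d=R.T@np.linalg.inv(K)@np.array([uv[0],uv[1],1.]); c=-R.T@t
    return c+d*(z-c[2])/d[2]
def proj(p,X):
    c=p["view"][:3,:3]@X+p["view"][:3,3]; u=p["K"]@c; return u[:2]/u[2]
def save(p,n,): cv2.imwrite("pics/"+n,p["image"][:,:,::-1])
E
python3 - <<'E'
from h import *
np.set_printoptions(precision=4,suppress=True)
for n in("top","scene"):
    p=camera(n); save(p,n+"1.png"); print(n,p["K"][0,0],"cam",-p["view"][:3,:3].T@p["view"][:3,3])
    for q,z in(("buffer_a",.04),("cap_a",.07),("cork_disc",.008),("test_strip",.014),("masking_tape",.02),("bench_block",.021),("pliers_flat",.006),("chuck_key",.006)):
        for s in silhouettes(q,p)[:5]:
            r=s["region"]; v,u=np.nonzero(r); print(q,round(s["conf"],2),s["bbox"],len(u),(round(u.mean(),1),round(v.mean(),1)),ray(p,(u.mean(),v.mean()),z))
o=get_obs();print(o)
E
```

```text
top 431.8841581607129 cam [0.3905 0.1459 1.0501]
buffer_a 0.71 [255.6, 196.6, 276.5, 218.6] 225 (np.float64(268.7), np.float64(208.7)) [0.5535 0.1826 0.04  ]
buffer_a 0.68 [347.9, 268.7, 365.4, 282.9] 237 (np.float64(357.0), np.float64(274.5)) [ 0.3997 -0.0222  0.04  ]
buffer_a 0.64 [293.6, 209.6, 309.2, 224.6] 203 (np.float64(301.0), np.float64(216.2)) [0.5355 0.1061 0.04  ]
buffer_a 0.49 [228.1, 192.5, 246.7, 207.7] 249 (np.float64(236.3), np.float64(200.8)) [0.5724 0.2597 0.04  ]
cap_a 0.71 [229.9, 189.4, 241.6, 203.9] 123 (np.float64(234.4), np.float64(197.8)) [0.5741 0.2609 0.07  ]
cap_a 0.59 [353.5, 269.5, 366.9, 281.5] 134 (np.float64(360.0), np.float64(274.4)) [ 0.3996 -0.0239  0.07  ]
cap_a 0.44 [261.1, 203.5, 277.1, 213.1] 124 (np.float64(267.9), np.float64(206.0)) [0.5549 0.1833 0.07  ]
cork_disc 0.93 [346.3, 189.4, 384.9, 226.6] 1050 (np.float64(363.7), np.float64(209.0)) [ 0.5578 -0.048   0.008 ]
cork_disc 0.55 [259.7, 198.5, 273.6, 212.3] 125 (np.float64(268.0), np.float64(206.0)) [0.5654 0.1853 0.008 ]
test_strip 0.85 [217.2, 186.1, 318.5, 233.3] 1966 (np.float64(268.6
[... 2654 characters left out ...]
0.5 [283.9, 294.5, 308.7, 315.4] 178 (np.float64(295.2), np.float64(304.0)) [0.4238 0.0507 0.006 ]
chuck_key 0.33 [238.6, 178.2, 256.1, 193.4] 157 (np.float64(246.7), np.float64(183.9)) [0.6232 0.3007 0.006 ]
{'clock': 0.9, 'joint_pos': array([ 1.324 ,  0.2406,  0.005 ,  1.3352, -0.    ,  1.5708]), 'joint_vel': array([ 0.0005, -0.0002, -0.0002, -0.0002, -0.0015, -0.0013]), 'tau': array([ -0.0002, -37.2195,  25.2695,   0.0011,  -0.0001,   0.    ]), 'eef_pos': array([0.1222, 0.4849, 0.2313]), 'tool_rot': array([0.1231, 0.9924, 0.    , 0.    ]), 'ft_force': array([ 0.1763,  0.3667, -0.972 ]), 'ft_torque': array([-0.0065, -0.0388,  0.0377]), 'grasp_force': 0.0, 'grip_width': 0.08571276713485096}
```

Run:
```python
import cv2,numpy as np
s=cv2.imread("pics/scene1.png")[140:370,190:430]; t=cv2.imread("pics/top1.png")[140:290,155:395]
cv2.imwrite("pics/v1.png",np.vstack([cv2.resize(s,None,fx=3,fy=3,interpolation=2)])[:, :][:690].copy() if 0 else cv2.resize(s,(624,598),interpolation=2))
cv2.imwrite("pics/v2.png",cv2.resize(t,(800,500),interpolation=2))
```

```text
(no output)
```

View pics/v1.png

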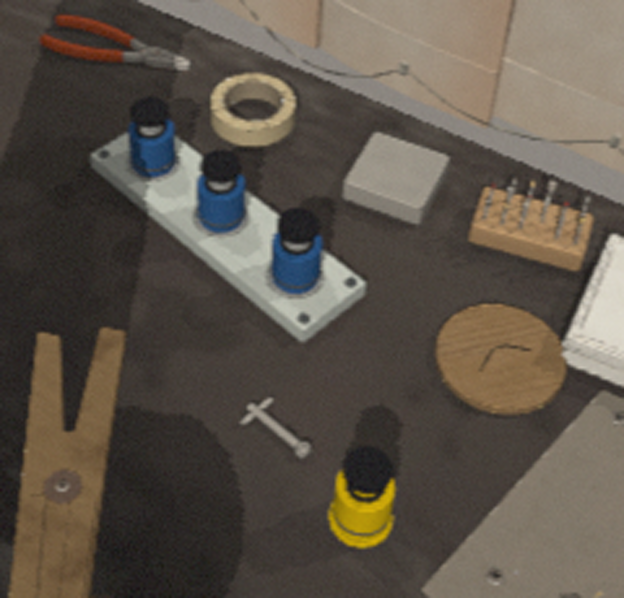

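View pics/v2.png

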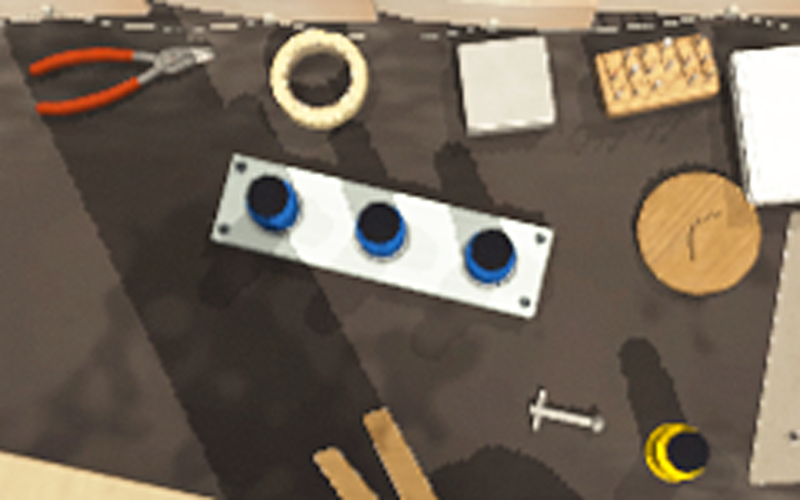

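Candidates: blue at scene px (247,194) left, (274,214) middle, (303,238) right, each standing in the strip. The yellow look-alike at (329,331) stands on the bench and is excluded. The crops confirm this. The strip is yawed about -14°, nests are about 79–80 mm apart, and a white box lies close to the right of the cork. Now I'm moving to the left buffer with the gripper shutting and turned -90°.

drive_tool(increments=[[[36,-18,0],[0,0,-7],0],[[36,-18,0],[0,0,-7],0],[[36,-18,0],[0,0,-7],0],[[36,-18,0],[0,0,-7],0],[[36,-18,0],[0,0,-7],0],[[36,-18,0],[0,0,-7],0],[[36,-18,0],[0,0,-7],0],[[36,-18,0],[0,0,-7],0]])

```text
clock: 1.57
eef_pos: [0.4118, 0.3397, 0.2315]
tool_rot: [0.577, 0.817, 0.0, 0.0]
ft_force: [-0.7, 1.1, -0.9]
grip_width: 0.0001
grasp_force: 0.0
```

drive_tool(increments=[[[36,-18,-20],[0,0,-7],0],[[36,-18,-20],[0,0,-7],0],[[36,-18,-20],[0,0,-7],0],[[36,-18,-20],[0,0,-7],0],[[18,-10,-20],[0,0,-6],0],[[0,0,0],[0,0,0],0],[[0,0,0],[0,0,0],0]])

```text
clock: 2.15
eef_pos: [0.5613, 0.2626, 0.1349]
tool_rot: [0.789, 0.614, -0.002, -0.001]
ft_force: [-0.6, 0.0, 0.5]
grip_width: 0.0
grasp_force: 0.0
```

drive_tool(increments=[[[11,-4,-20],[0,0,0],0],[[0,0,-20],[0,0,0],0],[[0,0,-10],[0,0,0],0],[[0,0,0],[0,0,0],0],[[0,0,0],[0,0,0],0]])

```text
clock: 2.57
eef_pos: [0.5717, 0.2609, 0.0877]
tool_rot: [0.788, 0.615, -0.0, -0.0]
ft_force: [-0.1, -0.1, -0.2]
grip_width: 0.0
grasp_force: 0.0
```

Run:
```python
from h import *
np.set_printoptions(precision=4,suppress=True)
o=get_obs();print(o["eef_pos"],o["ft_force"])
for n in("top","scene"):
    p=camera(n); save(p,n+"2.png"); print(proj(p,o["eef_pos"]))
    for s in silhouettes("cap_a",p): print(s["conf"],s["bbox"])
    if n=="scene": cv2.imwrite("pics/v3.png",cv2.resize(p["image"][140:260,180:340,::-1],(800,600),interpolation=2))
```

```text
[0.5717 0.2609 0.0877] [-0.0577 -0.12   -0.2495]
[233.4746 197.3836]
0.68 [269.3, 196.4, 315.9, 236.1]
0.67 [353.1, 268.8, 365.6, 281.3]
0.44 [297.6, 209.7, 308.6, 222.4]
[245.2608 175.638 ]
0.66 [269.9, 167.1, 305.3, 198.8]
0.65 [240.3, 178.8, 254.2, 191.0]
0.62 [268.6, 196.3, 282.0, 212.7]
0.6 [322.5, 311.7, 342.9, 330.9]
0.47 [293.8, 217.0, 312.6, 233.5]
```

View pics/v3.png

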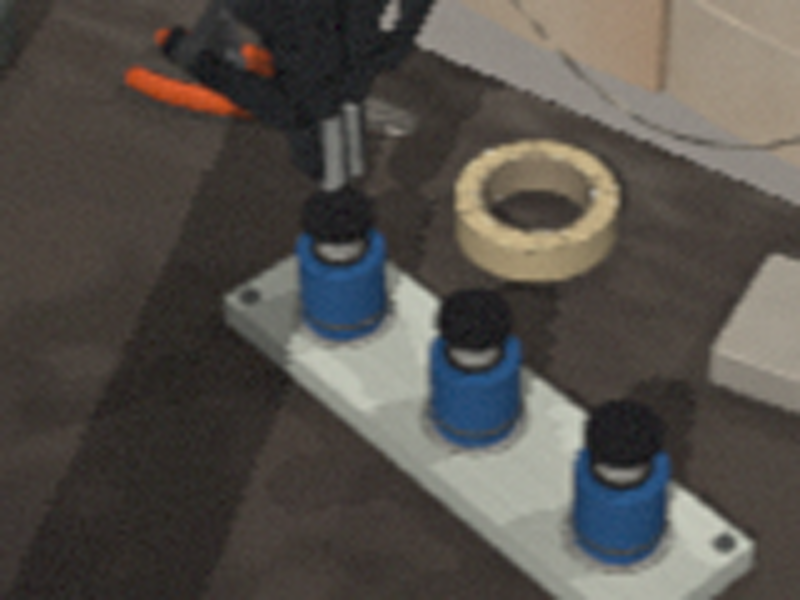

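The shut fingertips (crop px 343,185) are just above the left cap (337,215), so they line up. I'm descending slowly.

drive_tool(increments=[[[0,-2,-8],[0,0,0],0],[[0,0,-6],[0,0,0],0],[[0,0,-3],[0,0,0],0],[[0,0,-2],[0,0,0],0],[[0,0,-2],[0,0,0],0],[[0,0,0],[0,0,0],0],[[0,0,0],[0,0,0],0]])

```text
clock: 3.35
eef_pos: [0.5725, 0.2579, 0.0671]
tool_rot: [0.789, 0.615, 0.0, 0.0]
ft_force: [-2.9, -1.7, 7.5]
grip_width: -0.0002
grasp_force: 3.7
```

drive_tool(increments=[[[0,0,-1.5],[0,0,0],0],[[0,0,-1.5],[0,0,0],0],[[0,0,0],[0,0,0],0],[[0,0,0],[0,0,0],0],[[0,0,0],[0,0,0],0],[[0,0,0],[0,0,0],0]])

```text
clock: 3.85
eef_pos: [0.5726, 0.2579, 0.065]
tool_rot: [0.789, 0.615, 0.0, 0.0]
ft_force: [-3.1, -2.0, 11.0]
grip_width: 0.0
grasp_force: 5.4
```

drive_tool(increments=[[[0,0,-1.2],[0,0,0],0],[[0,0,0],[0,0,0],0],[[0,0,0],[0,0,0],0],[[0,0,0],[0,0,0],0],[[0,0,0],[0,0,0],0],[[0,0,0],[0,0,0],0],[[0,0,0],[0,0,0],0]])

```text
clock: 4.43
eef_pos: [0.5727, 0.2579, 0.0642]
tool_rot: [0.789, 0.615, 0.0, 0.0]
ft_force: [-5.1, -2.1, 12.1]
grip_width: -0.0002
grasp_force: 6.1
```

Left is good: about 12 N at 5.8 mm. On to the middle.

drive_tool(increments=[[[0,0,10],[0,0,0],0],[[0,0,15],[0,0,0],0],[[-9,-38,0],[0,0,0],0],[[-9,-37,0],[0,0,0],0],[[-1,-1,0],[0,0,0],0],[[0,0,0],[0,0,0],0],[[0,0,0],[0,0,0],0]])

```text
clock: 5.02
eef_pos: [0.5539, 0.182, 0.087]
tool_rot: [0.789, 0.614, 0.0, -0.0]
ft_force: [-0.5, -0.0, 0.1]
grip_width: 0.0002
grasp_force: 0.0
```

drive_tool(increments=[[[0,0,-8],[0,0,0],0],[[0,0,-5],[0,0,0],0],[[0,0,0],[0,0,0],0],[[0,0,0],[0,0,0],0]])

```text
clock: 5.35
eef_pos: [0.553, 0.1827, 0.0728]
tool_rot: [0.788, 0.615, -0.001, -0.0]
ft_force: [-0.2, 0.0, -0.2]
grip_width: -0.0003
grasp_force: 0.0
```

drive_tool(increments=[[[0,0,-2],[0,0,0],0],[[0,0,-1.5],[0,0,0],0],[[0,0,-1.5],[0,0,0],0],[[0,0,-1.5],[0,0,0],0],[[0,0,-1],[0,0,0],0],[[0,0,0],[0,0,0],0],[[0,0,0],[0,0,0],0],[[0,0,0],[0,0,0],0]])

```text
clock: 6.02
eef_pos: [0.5539, 0.1824, 0.0669]
tool_rot: [0.789, 0.615, 0.0, -0.0]
ft_force: [-1.1, 1.4, 2.7]
grip_width: 0.0002
grasp_force: 1.6
```

drive_tool(increments=[[[0,0,-1.5],[0,0,0],0],[[0,0,-1.8],[0,0,0],0],[[0,0,0],[0,0,0],0],[[0,0,0],[0,0,0],0],[[0,0,0],[0,0,0],0],[[0,0,0],[0,0,0],0],[[0,0,0],[0,0,0],0],[[0,0,0],[0,0,0],0]])

```text
clock: 6.68
eef_pos: [0.5539, 0.1824, 0.0636]
tool_rot: [0.789, 0.615, 0.0, -0.0]
ft_force: [-2.0, 1.5, 5.8]
grip_width: -0.0
grasp_force: 2.8
```

Middle is soft: 5.8 N at 6.4 mm. Next is the right one.

drive_tool(increments=[[[0,0,10],[0,0,0],0],[[0,0,15],[0,0,0],0],[[-9,-38,0],[0,0,0],0],[[-9,-38,0],[0,0,0],0],[[-2,-2,0],[0,0,0],0],[[0,0,-8],[0,0,0],0],[[0,0,-7],[0,0,0],0],[[0,0,0],[0,0,0],0]])

```text
clock: 7.35
eef_pos: [0.5326, 0.1044, 0.0711]
tool_rot: [0.789, 0.615, -0.001, -0.001]
ft_force: [-0.2, 0.6, -0.2]
grip_width: -0.0
grasp_force: 0.0
```

drive_tool(increments=[[[0,0,-2],[0,0,0],0],[[0,0,-1.5],[0,0,0],0],[[0,0,-1.5],[0,0,0],0],[[0,0,0],[0,0,0],0],[[0,0,0],[0,0,0],0],[[0,0,0],[0,0,0],0]])

```text
clock: 7.85
eef_pos: [0.5338, 0.1047, 0.0686]
tool_rot: [0.789, 0.615, 0.0, -0.0]
ft_force: [-1.8, 0.5, 4.5]
grip_width: 0.0003
grasp_force: 2.2
```

drive_tool(increments=[[[0,0,-1.5],[0,0,0],0],[[0,0,-1.5],[0,0,0],0],[[0,0,-1.5],[0,0,0],0],[[0,0,-1],[0,0,0],0],[[0,0,0],[0,0,0],0],[[0,0,0],[0,0,0],0],[[0,0,0],[0,0,0],0],[[0,0,0],[0,0,0],0]])

```text
clock: 8.52
eef_pos: [0.5339, 0.1048, 0.0642]
tool_rot: [0.789, 0.615, 0.001, -0.0]
ft_force: [-4.6, 2.0, 10.9]
grip_width: 0.0
grasp_force: 5.5
```

drive_tool(increments=[[[0,0,0],[0,0,0],0],[[0,0,0],[0,0,0],0],[[0,0,15],[0,0,0],0],[[0,0,35],[0,0,0],0],[[10,38,0],[0,0,0],1],[[10,38,0],[0,0,0],1],[[0,2,0],[0,0,0],1],[[0,0,0],[0,0,0],1]])

```text
clock: 9.18
eef_pos: [0.5541, 0.184, 0.1122]
tool_rot: [0.788, 0.616, 0.0, 0.0]
ft_force: [-0.9, 0.2, 0.1]
grip_width: 0.0484
grasp_force: 0.0
```

drive_tool(increments=[[[0,0,0],[0,0,0],1],[[0,0,0],[0,0,0],1],[[0,0,0],[0,0,0],1],[[0,0,0],[0,0,0],1]])

```text
clock: 9.52
eef_pos: [0.5534, 0.181, 0.1125]
tool_rot: [0.789, 0.614, -0.0, -0.0]
ft_force: [-0.6, -0.3, 0.1]
grip_width: 0.0853
grasp_force: 0.0
```

Run:
```python
from h import *
np.set_printoptions(precision=4,suppress=True)
o=get_obs();print(o["eef_pos"],o["grip_width"],o["joint_pos"])
p=camera("scene"); print(proj(p,o["eef_pos"]))
for s in silhouettes("buffer_a",p)[:5]:
    v,u=np.nonzero(s["region"]); print(s["conf"],s["bbox"],ray(p,(u.mean(),v.mean()),.04))
for s in silhouettes("cork_disc",p)[:1]:
    b=s["bbox"]; print(s["conf"],b,ray(p,((b[0]+b[2])/2,(b[1]+b[3])/2),.008))
cv2.imwrite("pics/v4.png",cv2.resize(p["image"][140:320,190:430,::-1],(800,600),interpolation=2))
```

```text
[0.5534 0.181  0.1125] 0.08526513685418884 [ 0.3161  0.476   0.0295  1.1249 -0.0002  2.1353]
[273.8241 187.1087]
0.91 [312.7, 309.3, 340.8, 354.5] [ 0.3923 -0.0304  0.04  ]
0.85 [296.5, 222.1, 314.5, 256.8] [0.5339 0.1036 0.04  ]
0.57 [263.4, 200.1, 286.1, 229.9] [0.5523 0.1808 0.04  ]
0.55 [241.1, 179.5, 258.4, 211.5] [0.5619 0.2543 0.04  ]
0.25 [271.0, 170.4, 305.7, 197.1] [0.6431 0.2118 0.04  ]
0.76 [354.2, 257.8, 408.8, 299.9] [ 0.5522 -0.0514  0.008 ]
```

View pics/v4.png

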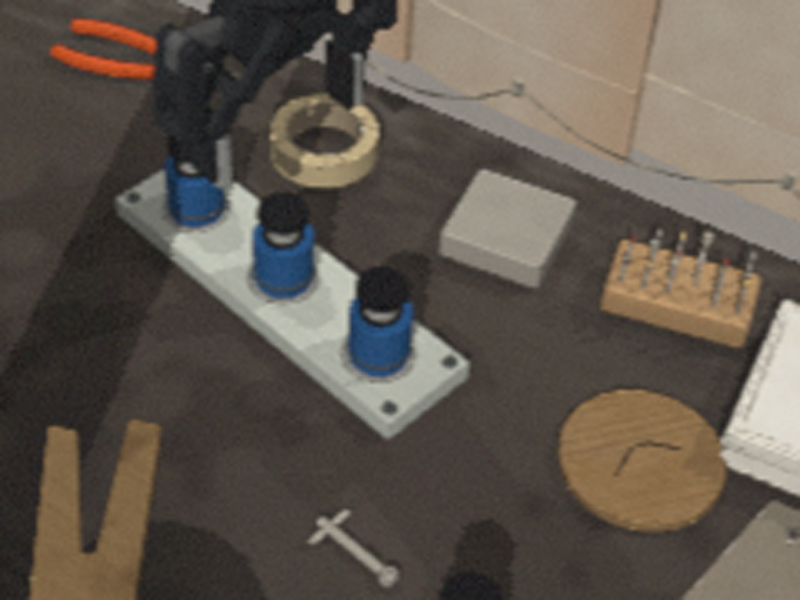

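Three blue buffers stand in place; the open fingers straddle the middle one (crop px 285,260), clear of the tape. The white thing by the cork is a low notebook. I'm descending.

drive_tool(increments=[[[0,0,-25],[0,0,0],1],[[0,0,-25],[0,0,0],1],[[0,0,-20],[0,0,0],1],[[0,0,-14],[0,0,0],1],[[0,0,-8],[0,0,0],1],[[0,0,0],[0,0,0],1],[[0,0,0],[0,0,0],1]])

```text
clock: 10.25
eef_pos: [0.5537, 0.182, 0.0208]
tool_rot: [0.789, 0.615, -0.0, -0.0]
ft_force: [0.9, -0.8, -0.5]
grip_width: 0.0854
grasp_force: 0.0
```

drive_tool(increments=[[[0,0,-3],[0,0,0],0.6],[[0,0,0],[0,0,0],0.45],[[0,0,0],[0,0,0],0.35],[[0,0,0],[0,0,0],0.2],[[0,0,0],[0,0,0],0.2],[[0,0,0],[0,0,0],0.2]])

```text
clock: 10.75
eef_pos: [0.5546, 0.1824, 0.0187]
tool_rot: [0.789, 0.615, 0.001, 0.0]
ft_force: [0.2, -0.9, 5.0]
grip_width: 0.0345
grasp_force: 59.9
```

drive_tool(increments=[[[0,0,5],[0,0,0],0.2],[[0,0,10],[0,0,0],0.2],[[0,0,20],[0,0,0],0.2],[[0,0,30],[0,0,0],0.2],[[0,0,25],[0,0,0],0.2],[[0,0,0],[0,0,0],0.2],[[0,0,0],[0,0,0],0.2]])

```text
clock: 11.33
eef_pos: [0.5545, 0.1825, 0.1098]
tool_rot: [0.789, 0.615, 0.002, 0.0]
ft_force: [-0.6, 0.6, -1.5]
grip_width: 0.0348
grasp_force: 61.0
```

drive_tool(increments=[[[0,-12,0],[0,0,3],0.2],[[0,-24,0],[0,0,3],0.2],[[0,-32,0],[0,0,3],0.2],[[0,-32,0],[0,0,3],0.2],[[0,-32,0],[0,0,3],0.2],[[0,-32,0],[0,0,3],0.2],[[0,-28,0],[0,0,2],0.2],[[0,-18,0],[0,0,0],0.2]])

```text
clock: 12.0
eef_pos: [0.5515, -0.0305, 0.1058]
tool_rot: [0.67, 0.742, -0.002, -0.002]
ft_force: [1.4, 0.1, -1.0]
grip_width: 0.0345
grasp_force: 61.0
```

drive_tool(increments=[[[0,-10,0],[0,0,0],0.2],[[0,-4,0],[0,0,0],0.2],[[0,0,-20],[0,0,0],0.2],[[0,0,-20],[0,0,0],0.2],[[0,0,-15],[0,0,0],0.2],[[0,0,0],[0,0,0],0.2],[[0,0,0],[0,0,0],0.2]])

```text
clock: 12.58
eef_pos: [0.5522, -0.0407, 0.0514]
tool_rot: [0.67, 0.743, -0.001, -0.002]
ft_force: [0.1, 0.9, -2.1]
grip_width: 0.0342
grasp_force: 61.0
```

Run:
```python
from h import *
np.set_printoptions(precision=4,suppress=True)
o=get_obs();print(o["eef_pos"],o["grip_width"])
p=camera("scene"); e=o["eef_pos"]
print("foot proj",proj(p,[e[0],e[1],e[2]-.011]),"on cork",proj(p,[e[0],e[1],.008]))
for s in silhouettes("cork_disc",p)[:1]: print(s["bbox"])
cv2.imwrite("pics/v5.png",cv2.resize(p["image"][190:320,280:453,::-1],(800,600),interpolation=2))
```

```text
[ 0.5522 -0.0407  0.0514] 0.03421372633502395
foot proj [378.8055 265.2073] on cork [376.0659 276.1566]
[358.0, 261.2, 408.6, 299.3]
```

View pics/v5.png

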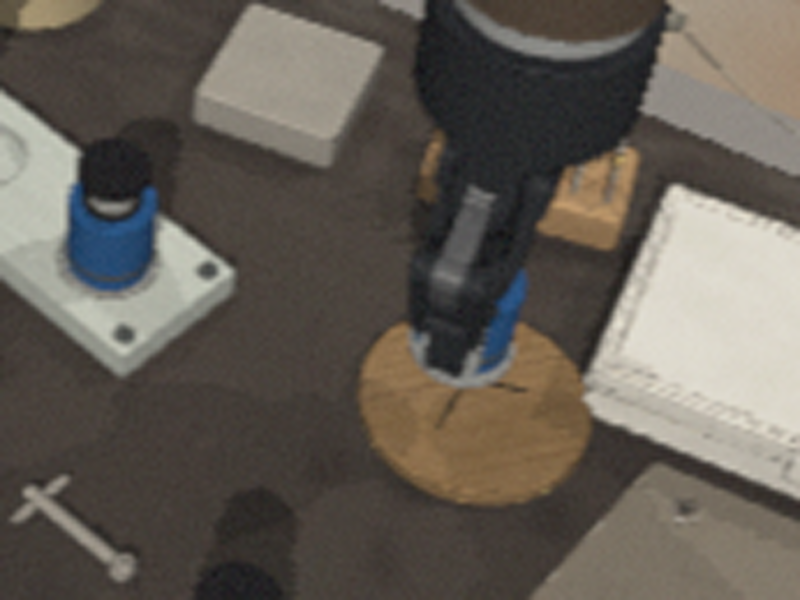

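The middle nest is empty and the buffer is held upright over the cork. Its foot will land about 8 mm left of the disc centre, which is wholly on it. I'm lowering.

drive_tool(increments=[[[0,-2,-12],[0,0,0],0.2],[[0,0,-10],[0,0,0],0.2],[[0,0,-5],[0,0,0],0.2],[[0,0,-2],[0,0,0],0.2],[[0,0,0],[0,0,0],0.2],[[0,0,0],[0,0,0],0.2]])

```text
clock: 13.18
eef_pos: [0.5538, -0.0439, 0.0239]
tool_rot: [0.67, 0.742, 0.0, 0.0]
ft_force: [0.6, 0.8, -2.3]
grip_width: 0.0347
grasp_force: 61.0
```

drive_tool(increments=[[[0,0,-2],[0,0,0],0.2],[[0,0,-1.5],[0,0,0],0.2],[[0,0,-1],[0,0,0],0.2],[[0,0,0],[0,0,0],0.2],[[0,0,0],[0,0,0],0.2]])

```text
clock: 13.6
eef_pos: [0.5536, -0.0439, 0.0191]
tool_rot: [0.67, 0.742, -0.0, -0.0]
ft_force: [-0.0, -0.5, -1.3]
grip_width: 0.0342
grasp_force: 61.0
```

drive_tool(increments=[[[0,0,-0.6],[0,0,0],0.2],[[0,0,0],[0,0,0],0.2],[[0,0,0],[0,0,0],0.2],[[0,0,0],[0,0,0],0.2]])

```text
clock: 13.93
eef_pos: [0.5538, -0.0439, 0.0188]
tool_rot: [0.67, 0.742, 0.0, 0.0]
ft_force: [-0.2, -0.3, 0.1]
grip_width: 0.0348
grasp_force: 61.4
```

Contact is beginning, since the weight is now off the tool. One more small step.

drive_tool(increments=[[[0,0,-0.6],[0,0,0],0.2],[[0,0,0],[0,0,0],0.2],[[0,0,0],[0,0,0],0.2],[[0,0,0],[0,0,0],0.2]])

```text
clock: 14.27
eef_pos: [0.5538, -0.0439, 0.0187]
tool_rot: [0.67, 0.742, 0.0, 0.0]
ft_force: [-1.1, -0.1, 5.7]
grip_width: 0.0345
grasp_force: 61.7
```

Seated, with 5.7 N of support. Releasing gently and retreating.

drive_tool(increments=[[[0,0,0],[0,0,0],0.5],[[0,0,0],[0,0,0],0.6],[[0,0,0],[0,0,0],0.75],[[0,0,0],[0,0,0],0.9],[[0,0,0],[0,0,0],0.9],[[0,0,0],[0,0,0],0.9],[[0,0,0],[0,0,0],0.9]])

```text
clock: 14.85
eef_pos: [0.5536, -0.0439, 0.0178]
tool_rot: [0.67, 0.742, -0.0, -0.0]
ft_force: [0.7, -0.0, 0.0]
grip_width: 0.0767
grasp_force: 0.0
```

drive_tool(increments=[[[0,0,15],[0,0,0],0.9],[[0,0,30],[0,0,0],0.9],[[0,0,30],[0,0,0],0.9],[[0,0,12],[0,0,0],0],[[0,0,0],[0,0,0],0],[[0,0,0],[0,0,0],0],[[0,0,0],[0,0,0],0],[[0,0,0],[0,0,0],0]])

```text
clock: 15.52
eef_pos: [0.5523, -0.0438, 0.1032]
tool_rot: [0.67, 0.742, -0.001, -0.001]
ft_force: [0.8, 0.3, 0.1]
grip_width: 0.0161
grasp_force: 0.0
```

Run:
```python
from h import *
np.set_printoptions(precision=4,suppress=True)
o=get_obs();print(o["eef_pos"],o["grip_width"])
for n in ("scene","top"):
    p=camera(n); e=o["eef_pos"]
    print("cap proj",proj(p,[e[0],e[1],.07]))
    for q,z in (("buffer_a",.04),("cap_a",.07)):
        for s in silhouettes(q,p)[:5]:
            v,u=np.nonzero(s["region"]); print(q,s["conf"],s["bbox"],ray(p,(u.mean(),v.mean()),z))
    if n=="scene":cv2.imwrite("pics/v6.png",cv2.resize(p["image"][170:320,240:440,::-1],(800,600),interpolation=2))
```

```text
[ 0.5523 -0.0438  0.1032] 0.01605246265639936
cap proj [383.1454 255.3644]
buffer_a 0.96 [296.9, 221.6, 315.2, 255.5] [0.5345 0.1037 0.04  ]
buffer_a 0.84 [313.9, 310.8, 341.2, 354.5] [ 0.3917 -0.0309  0.04  ]
buffer_a 0.63 [241.4, 175.0, 259.6, 210.1] [0.5739 0.2603 0.04  ]
buffer_a 0.63 [366.4, 250.9, 391.7, 285.7] [ 0.5495 -0.0444  0.04  ]
buffer_a 0.23 [240.0, 178.6, 255.8, 192.7] [0.5945 0.2774 0.04  ]
cap_a 0.77 [375.4, 248.6, 393.6, 267.2] [ 0.5507 -0.0454  0.07  ]
cap_a 0.73 [322.9, 312.4, 341.6, 331.7] [ 0.393  -0.0299  0.07  ]
cap_a 0.63 [239.7, 178.5, 253.9, 188.3] [0.571  0.2583 0.07  ]
cap_a 0.52 [294.5, 219.3, 311.6, 235.1] [0.5324 0.102  0.07  ]
cap proj [366.8531 207.1105]
buffer_a 0.75 [349.1, 266.9, 368.2, 285.3] [ 0.3992 -0.022   0.04  ]
buffer_a 0.64 [291.4, 206.8, 309.4, 224.0] [0.5345 0.1066 0.04  ]
buffer_a 0.63 [227.4, 188.5, 246.3, 208.9] [0.5719 0.2596 0.04  ]
buffer_a 0.58 [349.8, 200.7, 368.2, 221.0] [ 0.5499 -0.0352  0.04  ]
```

View pics/v6.png

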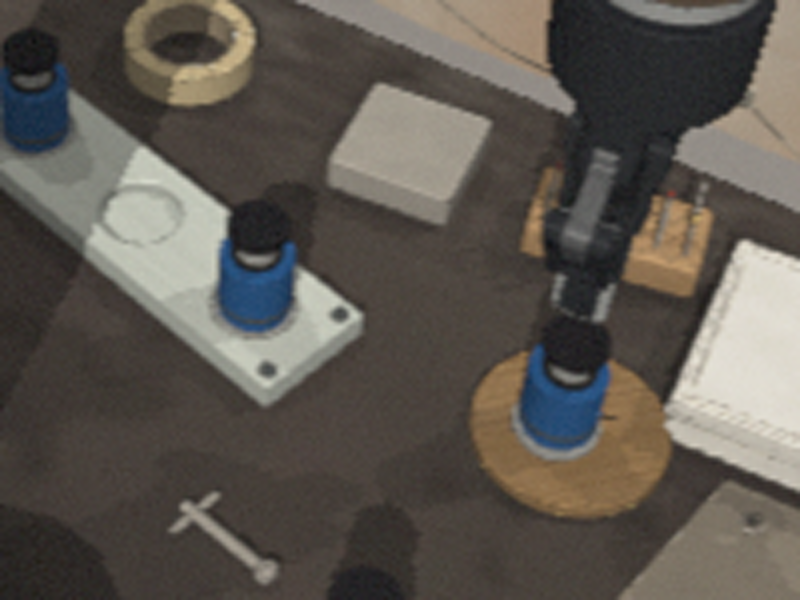

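The buffer stands upright wholly on the cork (crop px 562,400) and the two good ones are still in their nests. The fingers are closing above its cap. Now the confirming press.

drive_tool(increments=[[[0,0,0],[0,0,0],0],[[0,0,0],[0,0,0],0],[[0,0,-12],[0,0,0],0],[[0,0,-10],[0,0,0],0],[[0,0,-6],[0,0,0],0],[[0,0,0],[0,0,0],0],[[0,0,0],[0,0,0],0]])

```text
clock: 16.4
eef_pos: [0.5531, -0.0439, 0.0763]
tool_rot: [0.67, 0.742, -0.001, -0.001]
ft_force: [-0.3, -0.2, 0.5]
grip_width: -0.0
grasp_force: 0.0
```

drive_tool(increments=[[[0,0,-4],[0,0,0],0],[[0,0,-2],[0,0,0],0],[[0,0,-1.5],[0,0,0],0],[[0,0,-1.5],[0,0,0],0],[[0,0,-1.5],[0,0,0],0],[[0,0,0],[0,0,0],0],[[0,0,0],[0,0,0],0],[[0,0,0],[0,0,0],0]])

```text
clock: 17.07
eef_pos: [0.5539, -0.0439, 0.0668]
tool_rot: [0.67, 0.742, 0.0, 0.0]
ft_force: [0.2, 0.7, 3.2]
grip_width: 0.0002
grasp_force: 1.6
```

drive_tool(increments=[[[0,0,-1.5],[0,0,0],0],[[0,0,-2],[0,0,0],0],[[0,0,0],[0,0,0],0],[[0,0,0],[0,0,0],0],[[0,0,0],[0,0,0],0],[[0,0,0],[0,0,0],0],[[0,0,0],[0,0,0],0],[[0,0,0],[0,0,0],0]])

```text
clock: 17.73
eef_pos: [0.5539, -0.0439, 0.0633]
tool_rot: [0.67, 0.742, 0.0, 0.0]
ft_force: [-1.1, -0.1, 5.0]
grip_width: 0.0001
grasp_force: 2.9
```

Confirmed soft: about 5 N at 6.7 mm. Holding briefly, then lifting clear.

drive_tool(increments=[[[0,0,0],[0,0,0],0],[[0,0,0],[0,0,0],0],[[0,0,5],[0,0,0],0],[[0,0,10],[0,0,0],0],[[0,0,30],[0,0,0],0],[[0,0,30],[0,0,0],0],[[0,0,0],[0,0,0],0],[[0,0,0],[0,0,0],0]])

```text
clock: 18.4
eef_pos: [0.5552, -0.044, 0.1403]
tool_rot: [0.67, 0.742, 0.001, 0.002]
ft_force: [-0.1, -0.3, -0.4]
grip_width: 0.0001
grasp_force: 0.0
```

Run:
```python
from h import *
p=camera("scene")
for s in silhouettes("buffer_a",p)[:5]:
    v,u=np.nonzero(s["region"]); print(s["conf"],s["bbox"],ray(p,(u.mean(),v.mean()),.04).round(4))
print(get_obs()["eef_pos"],get_obs()["ft_force"])
print(job_done())
```

```text
0.8 [313.5, 312.5, 340.2, 353.0] [ 0.3914 -0.0306  0.04  ]
0.72 [366.4, 247.1, 392.8, 284.5] [ 0.551 -0.044  0.04 ]
0.68 [241.0, 178.7, 257.9, 208.7] [0.5719 0.2589 0.04  ]
0.58 [295.7, 220.1, 314.1, 255.2] [0.5341 0.104  0.04  ]
[ 0.55302894 -0.04387572  0.13742175] [0.78632022 0.14428648 0.09202482]
the job is handed in; nothing more can be done
None
```

I handed the job in: the worn buffer was the one in the middle nest (5.8 N at about 6.4 mm; left 12.1 N and right 10.9 N at about 5.8 mm), and it now stands upright on the cork, where a second press gave about 5 N at 6.7 mm; the hand-in returned no verdict.

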